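# Make up the insert-fitting caddy

## Task

Make up the caddy for fitting a ball's finger inserts: stand the two red inserts in the two sockets of their nest, lay the roll of black tape flat in its wide recess and stand the dropper bottle upright in its deep well, without tipping the bottle over. The orange and pink inserts and the roll of masking tape belong to other jobs: leave them where they are.

Things in the scene. Friction and masses are not known exactly. Their poses are not given: they have to be found in the camera images.
- insert_red_a: red finger insert, one of the two red ones: short hollow vinyl cylinder standing upright, 24 mm diameter, 30 mm tall; origin at the centre of its underside, z up. About 20 g. The two red ones are interchangeable.
- insert_red_b: the other red finger insert: short hollow vinyl cylinder standing upright, 24 mm diameter, 30 mm tall; origin at the centre of its underside, z up. About 20 g.
- tape_black: small roll of black tape lying flat, about 61 mm diameter, 19 mm tall, tan core; origin at the centre of its underside (within 1 mm), z up. About 50 g; grasp round the outside
- dropper: small brown dropper bottle with a black rubber bulb, standing upright: body round, 32 mm diameter, straight up to about 55 mm, then shoulder, neck and bulb to 102 mm; origin at the centre of its underside, z up. About 60 to 100 g. It is much the tallest of these things, so a gripper working low within some 10 cm of it can strike it, at its start as well as in its nest
- nest_tape: grey plastic nest, 96 x 96 mm, fixed; stands 5 mm above the counter beside two others, 97.5 mm apart along its y axis in changing order, in a plywood tray (side walls 16 mm high, ends 38 mm). Origin: centre of its underside, z up. For the tape: 15 mm high, one wide round recess in the middle, 78 mm diameter, 8 mm deep (floor 7 mm above the origin)
- nest_inserts: grey plastic nest, 96 x 96 mm, fixed; stands 5 mm above the counter beside two others, 97.5 mm apart along its y axis in changing order, in a plywood tray (side walls 16 mm high, ends 38 mm). Origin: centre of its underside, z up. For the inserts: 20 mm high, two round sockets at y = -23 and +23 mm, each 38 mm diameter, 12 mm deep (floor 8 mm above the origin)
- nest_bottle: grey plastic nest, 96 x 96 mm, fixed; stands 5 mm above the counter beside two others, 97.5 mm apart along its y axis in changing order, in a plywood tray (side walls 16 mm high, ends 38 mm). Origin: centre of its underside, z up. For the bottle: 36 mm high, one round well in the middle, 46 mm diameter, 30 mm deep (floor 6 mm above the origin)
- insert_orange: orange finger insert, not wanted: short hollow vinyl cylinder standing upright, 24 mm diameter, 24 mm tall; origin at the centre of its underside, z up. Leave it where it stands.
- insert_pink: pink finger insert, not wanted: short hollow vinyl cylinder standing upright, 24 mm diameter, 34 mm tall; origin at the centre of its underside, z up. Leave it where it stands.
- tape_masking: large roll of tan masking tape lying flat, not wanted: 98 mm diameter, 25 mm tall; origin at the centre of its underside, z up. Leave it where it lies
There are look-alikes about, which are no part of the job. Leave any green or white look-alike of the insert_red_b alone. Of the things that look like the tape_black, take the one that is nearest to the robot's base at the start.

How it is judged:
By the outcome, as a careful person would: the job done as asked, in the order asked, and still so for the second after the job is handed in, with the robot touching nothing.
It also fails if it takes over 106 s, if anything falls off the work surface, if the arm or the gripper's body presses on something with over 40 N, if the wrist force passes 120 N, or if a joint passes its speed limit or range.

## Robot

A 7-joint arm with a two-finger parallel gripper is mounted at the origin on a cart in front of the work surface, level with it; the furniture and walls round the work are solid. World frame = base frame: x ahead of the robot, y to its left, z up, the work surface at z = 0. Lengths are in m, angles in rad, forces in N, time in s.
With the tool pointing down it reaches from about 0.4 to 0.85 m from the base axis. Payload 4.5 kg.
Tool frame: the origin (TCP) lies at the very end of the fingers, on their centre line; the grasp point (between the pads) lies 19 mm behind it; z points along the fingers, y is the line along which they close (so a half turn about z gives the same grasp; the last joint's range is limited). The gripper opens to 88 mm and grips with 3 to 60 N. Pads are 18 mm wide; open, the fingers measure 123 mm over their backs; the gripper's body (75 mm by 187 mm) begins 45 mm behind the grasp point.
Start: joints at [1.169, 0.689, -0.195, 1.565, 0.157, 0.902, -0.215], TCP at [0.264, -0.567, 0.239] pointing down, gripper open.
Joint ranges: [-3.01, 3.01], [-0.46, 2.08], [-1.47, 1.51], [0.13, 2.56], [-1, 4.14], [0.04, 2.09], [-2.66, 2.66]. Speed limits (rad/s): [2.57, 2.57, 3.14, 3.14, 3.14, 3.14, 3.14].

## Interface

Orientations are given as a unit quaternion [x, y, z, w].
In Python, from plant import r, optics gives the robot as it stands.
- The arm moves only by the tool servo_tool, never from a script. Its arguments are lists of equal length, an entry for each row: "translation": the shift along the tool's x, y, z in m, a list of three; "turn": the turn, a rotation vector about the tool's x, y, z in rad, a list of three. In form: {"translation": [[dx, dy, dz], ...], "turn": [[rx, ry, rz], ...]}. A call has 1 to 10 rows; each row shifts and turns the commanded pose from where the row before left it, along the tool's axes as they then stand; what a row does not reach is not made up. A row lasts 1/8 s, in which the tool goes at most 62.5 mm and 10.7 degrees, less where a joint would pass 70% of its speed; a pose out of reach is approached as far as the arm can. A call is refused whole if a number of a shift passes 0.0625 or a number of a turn 0.188, either way. A call with a gripper value outside its range is refused whole. "grip" is the opening, from 0 (shut) to 1 (fully open), set as the call begins (left out, the last holds). The fingers move at their own pace and stop on an object; "grip_force" is the grip in N (left out, the last holds). Time passes only in rows, so rows that do not move let the fingers close. It gives the time, the measured TCP pose, the force, the opening and the grip force at its end, in the units of the state.
- r.get_state(): the state, without advancing time (a new reading comes with each control period).
- optics.snapshot(name): name is "scene" or "side" or "wrist"; returns a dict with "img" (420x560x3 uint8, red, green, blue), "z_map" (420x560 float32, m along the optical axis (not along the pixel's ray), 0 where there is no reading), "mtx" (3x3 intrinsics, pixels), "R" (3x3) and "t" (3): a world point X has camera coordinates R X + t. Camera axes: x right, y down, z forward; pixel columns grow to the right and rows downward; lengths in m; the calibration is good to about 2 mm. A picture is of the moment at which its call begins.
- r.finish_job(): hands the job in; it is judged then, once.
The state is a dict: "clock": time; "q": joint angles; "qd": joint speeds; "joint_torque": joint torques, N m; "tool_pos": TCP position; "eef_rot": TCP orientation; "contact_force": force on the tool from outside, world axes, zero at the start; "moment": the same for the moment, N m; "opening": opening from 0.0 (shut) to 1.0 (fully open); "finger_force": force on a finger pad.
Only numpy, scipy, OpenCV 4.12 (cv2) and the standard library are available. Lean on these libraries where they do the work, as an engineer would, in place of code of your own. Each camera call takes 0.05 s, during which the arm holds its last target. There are 200 camera calls.

## Working session

There is one attempt and no reset: what is moved stays moved. The work goes in short steps, Python scripts to look and compute and a tool call to move; the robot and the scene stay as the last step left them, time stands still between calls to the robot, and variables do not carry over. Pictures are saved under pics/ and viewed, at most 15 in all, crops included, and the job is handed in when it is done.

Besides the shell and the picture viewer there is one more tool, called after "Emit:" in YAML: its name, and indented under it one key for each argument. servo_tool: Moves the arm, as the interface text tells. Its arguments: {"type":"object","properties":{"translation":{"type":"array"},"turn":{"type":"array"},"grip":{"type":"number"},"grip_force":{"type":"number"}},"required":["translation","turn"]}

```bash
mkdir -p pics; ls
cat > h.py <<'E'
import numpy as np, cv2
from plant import r, optics
def snap(n):
    s=optics.snapshot(n); cv2.imwrite(f'pics/{n}_{r.get_state()["clock"]:.2f}.png',s['img'][...,::-1]); return s
def cloud(s):
    h,w=s['z_map'].shape; v,u=np.mgrid[:h,:w]; K=s['mtx']; z=s['z_map']
    P=np.stack([(u-K[0,2])/K[0,0]*z,(v-K[1,2])/K[1,1]*z,z],-1)
    return (P-s['t'])@s['R']
def ray(s,u,v,h):
    d=s['R'].T@np.linalg.solve(s['mtx'],[u,v,1.]); c=-s['R'].T@s['t']
    return c+d*(h-c[2])/d[2]
E
python3 - <<'E'
from h import *
a=snap('scene');b=snap('side');c=snap('wrist')
st=r.get_state();print(st)
for s in (a,b,c):print(-s['R'].T@s['t'],s['mtx'][0,0])
E
ls pics
```

```text
pics
{'clock': 0.15, 'q': array([ 1.16879699,  0.68980624, -0.1945383 ,  1.56605184,  0.15731317,
        0.90248892, -0.21512118]), 'qd': array([ 0.00115829, -0.00284569,  0.00019125, -0.00488721,  0.00258967,
       -0.00043486, -0.00054423]), 'joint_torque': array([-1.92222949e-03, -5.27857769e+01, -1.26906652e+00, -1.53583467e+01,
       -5.26761368e-02,  3.90284724e-03,  9.16790100e-05]), 'tool_pos': array([ 0.26361461, -0.56618447,  0.23809943]), 'eef_rot': array([ 9.76347565e-01,  2.16205848e-01, -1.95110172e-04, -6.53016989e-04]), 'contact_force': array([-0.23530244,  0.06432091, -0.0588431 ]), 'moment': array([ 0.03326703,  0.00533918, -0.01968488]), 'finger_force': 0.0, 'opening': 1.0008764375736297}
[0.11727954 0.62086737 0.5011419 ] 459.85649795998063
[0.18712937 0.73822338 0.41153978] 399.86073552864923
[ 0.33800535 -0.53101067  0.38474589] 369.23977531235846
scene_0.05.png
side_0.10.png
wrist_0.15.png
```

View pics/scene_0.05.png

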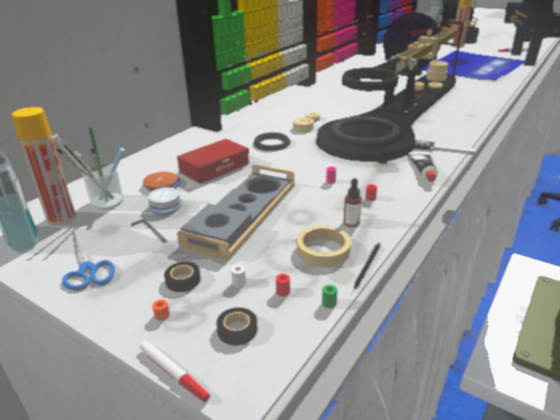

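View pics/side_0.10.png

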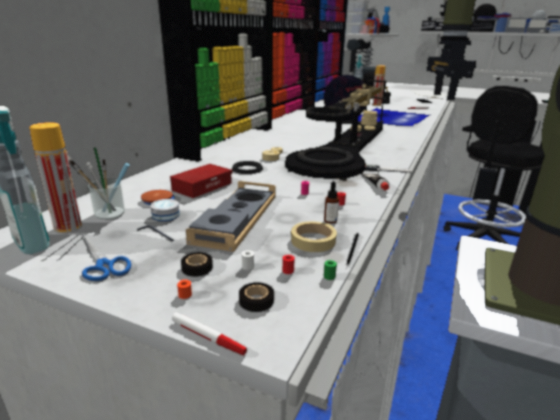

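The scene view shows red inserts at (283,285) and (371,192), pink at (331,175), orange at (161,310), white at (238,275) and green at (329,296). The black rolls are at (182,276) and (237,325), the bottle at (352,205), the masking tape at (323,245), and the tray around (240,210). Next I measure them.

Run:
```python
from h import *
for n in ('scene','side'):
    s=snap(n);P=cloud(s);hsv=cv2.cvtColor(s['img'],cv2.COLOR_RGB2HSV);H,S,V=cv2.split(hsv)
    ws=(P[...,2]>0.004)&(P[...,2]<0.12)&(s['z_map']>0)&(P[...,0]<0.95)&(P[...,0]>.2)&(np.abs(P[...,1])<.6)
    m=ws.astype(np.uint8)
    k,l,st,c=cv2.connectedComponentsWithStats(m)
    print(n)
    for i in range(1,k):
        if st[i,4]<60: continue
        q=P[l==i];print(st[i],c[i].round(),'min',q.min(0).round(3),'max',q.max(0).round(3),s['img'][l==i].mean(0).round())
s=snap('scene');im=s['img'][...,::-1]
a=cv2.resize(im[160:260,170:310],(800,571),interpolation=cv2.INTER_CUBIC);cv2.imwrite('pics/tray.png',a)
a=cv2.resize(im[250:350,140:280],(800,571),interpolation=cv2.INTER_CUBIC);cv2.imwrite('pics/tapes.png',a)
```

```text
scene
[292 112  28  20 356] [305. 122.] min [ 0.754 -0.581  0.004] max [ 0.821 -0.442  0.027] [189. 176. 139.]
[ 315  113  160   69 4703] [377. 142.] min [ 0.318 -0.6    0.004] max [ 0.74  -0.316  0.053] [88. 86. 85.]
[253 132  37  19 402] [271. 141.] min [ 0.749 -0.387  0.004] max [ 0.848 -0.286  0.018] [98. 98. 97.]
[ 176  138   73   45 2030] [212. 159.] min [ 0.772 -0.219  0.004] max [ 0.897 -0.053  0.047] [145.  80.  78.]
[  72  150   52   59 1526] [103. 184.] min [0.877 0.078 0.004] max [0.95 0.17 0.12] [148. 155. 152.]
[  31  164   45   61 1568] [ 54. 196.] min [0.918 0.186 0.004] max [0.95  0.241 0.12 ] [119.  94.  88.]
[ 176  164  118   96 5323] [235. 214.] min [ 0.563 -0.163  0.004] max [0.721 0.156 0.044] [130. 127. 121.]
[325 166  11  17 157] [330. 174.] min [ 0.544 -0.239  0.004] max [ 0.568 -0.212  0.037] [183.  96. 131.]
[ 142  171   39   43 1260] [162. 191.] min [ 0.765 -0.044  0.004] max [0.926 0.096 0.034] [176. 154. 146.]
[343 177  18  49 663] [352. 205.] min [ 0.42  -0.103  0.005] max [ 0.451 -0.072  0.103] [125. 119. 115.]
[   0  185   38   66 1694] [ 16. 221.] mi
[... 2618 characters left out ...]
0. 119. 155.]
[180 251  33  25 625] [196. 263.] min [0.563 0.19  0.004] max [0.623 0.25  0.022] [56. 49. 41.]
[241 250  13  19 221] [247. 259.] min [0.498 0.163 0.004] max [0.521 0.187 0.033] [160. 161. 158.]
[282 254  13  19 216] [288. 263.] min [0.425 0.142 0.005] max [0.446 0.166 0.033] [147.  48.  50.]
[323 259  14  20 237] [329. 269.] min [0.349 0.125 0.004] max [0.372 0.149 0.033] [ 56. 109.  67.]
[176 279  16  19 238] [184. 288.] min [0.55  0.287 0.004] max [0.574 0.311 0.027] [166.  71.  46.]
[238 281  36  30 828] [256. 296.] min [0.417 0.229 0.004] max [0.476 0.29  0.022] [60. 53. 46.]
[171 313  76  42 868] [209. 334.] min [0.401 0.357 0.004] max [0.536 0.381 0.021] [174. 131. 130.]
```

View pics/tray.png

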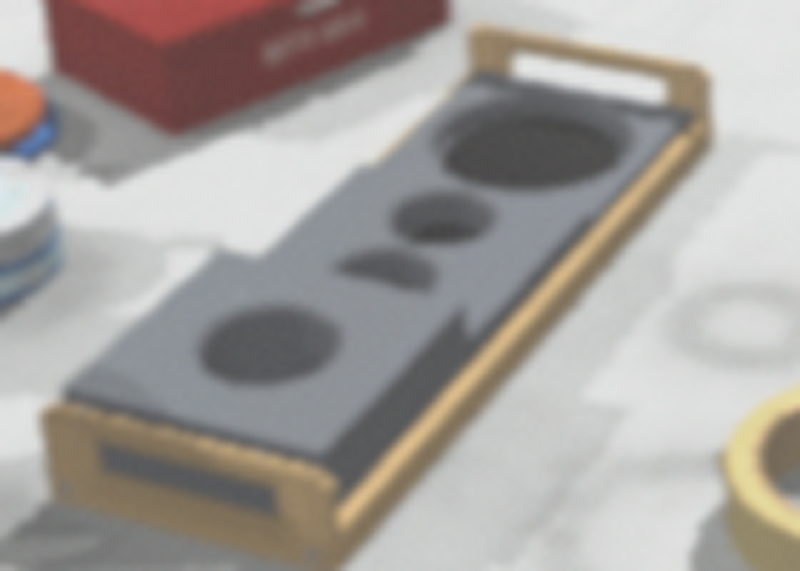

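View pics/tapes.png

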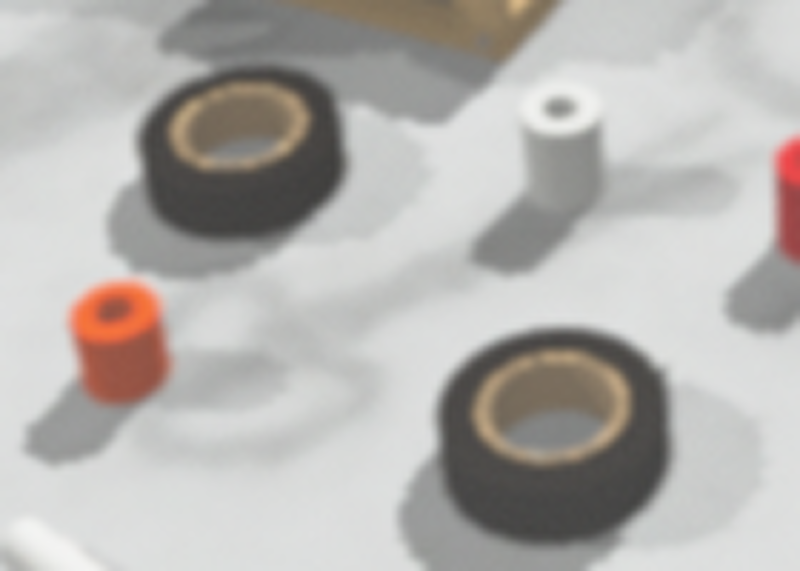

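Tape candidates are (236,325) at 0.516 m from the base, (181,276) at 0.633 m, and the black ring at (271,141), over 0.8 m away. The nearest, (236,325), is the one meant, and the crop confirms it. The tray crop shows the order from the near end: bottle well, insert sockets, tape recess.

The red candidates are (283,285) and (371,192), against orange (161,310) and pink (331,175). I'll confirm those in a crop and measure the nests.

Run:
```python
from h import *
for n in ('scene','side'):
    s=snap(n);P=cloud(s);im=s['img']
    if n=='scene':
        A=cv2.resize(im[155:215,315:395,::-1],(400,300),interpolation=cv2.INTER_CUBIC);B=cv2.resize(im[255:315,260:340,::-1],(400,300),interpolation=cv2.INTER_CUBIC)
        cv2.imwrite('pics/reds.png',np.hstack([A,B]))
    x,y,z=P[...,0],P[...,1],P[...,2]
    t=(x>.3)&(x<.6)&(y>.1)&(y<.4)&(z<.004)&(z>-.01);print(n,'table z',np.median(z[t]))
    print('top hist',[(round(b,3),c) for c,b in zip(*np.histogram(z[(x>.57)&(x<.71)&(y>-.16)&(y<.15)],np.arange(.003,.05,.002)))])
    reg=(x>.56)&(x<.72)&(y>-.17)&(y<.16)&(z>.004)
    q=P[reg][:,:2].astype(np.float32);print('rect',cv2.minAreaRect(q*1000))
    for h,nm in ((.041,'bottle'),(.025,'ins'),(.020,'tape')):
        m=(reg&(abs(z-h)<.003)).astype(np.uint8)
        g=cv2.medianBlur(m,3)
        print(nm,cv2.minAreaRect(P[g>0][:,:2].astype(np.float32)*1000),P[g>0].mean(0).round(4))
        cs,hi=cv2.findContours(g,cv2.RETR_CCOMP,cv2.CHAIN_APPROX_NONE)
        for c,hh in zip(cs,hi[0]):
            if hh[3]>=0 and len(c)>14:
                w=np.array([ray(s,u,v,h)[:2] for u,v in c[:,0]])
                a=np.c_[2*w,np.ones(len(w))];f=np.linalg.lstsq(a,(w**2).sum(1),rcond=None)[0]
                print('  hole',f[:2].round(4),'r',np.sqrt(f[2]+f[:2]@f[:2]).round(4),len(c))
```

```text
scene table z 0.0005636585724858401
top hist [(np.float64(0.003), np.int64(90)), (np.float64(0.005), np.int64(75)), (np.float64(0.007), np.int64(82)), (np.float64(0.009), np.int64(90)), (np.float64(0.011), np.int64(267)), (np.float64(0.013), np.int64(434)), (np.float64(0.015), np.int64(331)), (np.float64(0.017), np.int64(229)), (np.float64(0.019), np.int64(358)), (np.float64(0.021), np.int64(264)), (np.float64(0.023), np.int64(259)), (np.float64(0.025), np.int64(523)), (np.float64(0.027), np.int64(105)), (np.float64(0.029), np.int64(93)), (np.float64(0.031), np.int64(92)), (np.float64(0.033), np.int64(100)), (np.float64(0.035), np.int64(159)), (np.float64(0.037), np.int64(190)), (np.float64(0.039), np.int64(327)), (np.float64(0.041), np.int64(886)), (np.float64(0.043), np.int64(65)), (np.float64(0.045), np.int64(0)), (np.float64(0.047), np.int64(0))]
rect ((665.5130004882812, -1.1739044189453125), (156.78314208984375, 310.1643371582031), 9.617402076721191)
bottle ((471.2579345703125, 281.1346435546875), (141.57675170898438, 970.99560546875), 37.880828857421875) [0.6217 0.0978 0.0433]
[... 1058 characters left out ...]
at64(0.041), np.int64(620)), (np.float64(0.043), np.int64(120)), (np.float64(0.045), np.int64(0)), (np.float64(0.047), np.int64(0))]
rect ((664.6431274414062, -0.32843017578125), (157.46018981933594, 308.72930908203125), 9.563044548034668)
bottle ((490.57568359375, 324.81719970703125), (127.41277313232422, 1017.6952514648438), 29.14306640625) [0.6204 0.1011 0.0434]
  hole [0.6241 0.0926] r 0.0225 46
ins ((490.62469482421875, 315.2772521972656), (181.15777587890625, 1025.257568359375), 25.641813278198242) [0.6338 0.0124 0.0268]
  hole [ 0.6451 -0.0261] r 0.0188 32
tape ((489.4331359863281, 314.961181640625), (178.8607177734375, 1024.7745361328125), 25.63482093811035) [ 0.6275 -0.0181  0.0226]
```

View pics/reds.png

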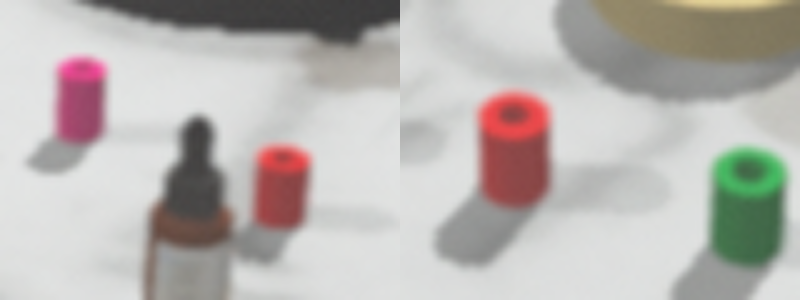

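The left crop shows pink (tall), the bottle and red B. The right crop shows red A and green. So the two red ones are confirmed at about (0.445,-0.201) and (0.4375,0.153).

The hole fits agree with the given sizes: 120.8 mm between well and far socket, against 120.5 mm. Tray yaw is about 9.85°. I'll turn the tool in place first.

Emit:
servo_tool:
  translation:
    - [0, 0, 0]
    - [0, 0, 0]
    - [0, 0, 0]
    - [0, 0, 0]
    - [0, 0, 0]
    - [0, 0, 0]
    - [0, 0, 0]
    - [0, 0, 0]
  turn:
    - [0, 0, -0.1634]
    - [0, 0, -0.1634]
    - [0, 0, -0.1634]
    - [0, 0, -0.1634]
    - [0, 0, -0.1634]
    - [0, 0, -0.1634]
    - [0, 0, -0.1634]
    - [0, 0, -0.1634]
  grip: 0.6

```text
clock: 1.4
tool_pos: [0.2637, -0.5667, 0.2387]
eef_rot: [0.642, 0.767, -0.0, -0.0]
contact_force: [-0.5, 0.4, 0.0]
opening: 0.6
finger_force: 0.0
```

```bash
cat > go.py <<'E'
import sys,numpy as np
from scipy.spatial.transform import Rotation as R
from plant import r
s=r.get_state();Q=R.from_quat(s['eef_rot']);p=s['tool_pos']
x=Q.apply([1,0,0]);print('t',round(s['clock'],2),'pos',p.round(4),'yaw',np.arctan2(x[1],x[0]).round(4),'zaxis',Q.apply([0,0,1]).round(4),'q',s['q'].round(2),'open mm',round(s['opening']*88,1))
yaw=1.743;T=R.from_matrix(np.array([[np.cos(yaw),np.sin(yaw),0],[np.sin(yaw),-np.cos(yaw),0],[0,0,-1]]))
print('turn',(Q.inv()*T).as_rotvec().round(4))
a=list(map(float,sys.argv[1:]))
for i in range(0,len(a),3):
    t=np.array(a[i:i+3]);d=T.inv().apply(t-p);print(t,'d',d.round(4),'rows',round(abs(d).max()/.06,1));p=t
E
python3 go.py .445 -.201 .18 .445 -.201 .013
```

```text
t 1.4 pos [ 0.2637 -0.5667  0.2387] yaw 1.7482 zaxis [-2.e-04 -2.e-04 -1.e+00] q [ 1.37  0.73 -0.57  1.55  0.45  0.98  0.84] open mm 52.8
turn [-0.0002  0.0001  0.0052]
[ 0.445 -0.201  0.18 ] d [0.3292 0.2413 0.0587] rows 5.5
[ 0.445 -0.201  0.013] d [0.    0.    0.167] rows 2.8
```

Emit:
servo_tool:
  translation:
    - [0.0366, 0.0268, 0.0065]
    - [0.0366, 0.0268, 0.0065]
    - [0.0366, 0.0268, 0.0065]
    - [0.0366, 0.0268, 0.0065]
    - [0.0366, 0.0268, 0.0065]
    - [0.0366, 0.0268, 0.0065]
    - [0.0366, 0.0268, 0.0065]
    - [0.0366, 0.0268, 0.0065]
    - [0.0366, 0.0268, 0.0065]
    - [0, 0, 0]
  turn:
    - [0, 0, 0.005]
    - [0, 0, 0]
    - [0, 0, 0]
    - [0, 0, 0]
    - [0, 0, 0]
    - [0, 0, 0]
    - [0, 0, 0]
    - [0, 0, 0]
    - [0, 0, 0]
    - [0, 0, 0]

```text
clock: 2.65
tool_pos: [0.4489, -0.1974, 0.1804]
eef_rot: [0.643, 0.766, 0.001, 0.0]
contact_force: [-1.7, 0.2, 0.0]
opening: 0.598
finger_force: 0.0
```

```bash
python3 go.py .445 -.201 .06 .445 -.201 .013
python3 - <<'E'
from h import *
s=snap('wrist');P=cloud(s);z=P[...,2];H=cv2.cvtColor(s['img'],cv2.COLOR_RGB2HSV)
m=((H[...,0]<6)|(H[...,0]>172))&(H[...,1]>120)&(z>.003)
k,l,st,c=cv2.connectedComponentsWithStats(m.astype(np.uint8))
for i in range(1,k):
    if st[i,4]>100:
        q=P[l==i];t=q[q[:,2]>.026];print(c[i],st[i,4],'ext',q.min(0).round(3),q.max(0).round(3),'top',((t.min(0)+t.max(0))/2).round(4) if len(t) else '')
E
ls -t pics|head -1
```

```text
t 2.65 pos [ 0.4489 -0.1974  0.1804] yaw 1.7457 zaxis [ 0.0019  0.002  -1.    ] q [ 0.61  0.64 -0.46  2.02  0.49  0.59 -0.01] open mm 52.6
turn [ 0.0022 -0.0016  0.0027]
[ 0.445 -0.201  0.06 ] d [-0.0028 -0.0045  0.1204] rows 2.0
[ 0.445 -0.201  0.013] d [0.    0.    0.047] rows 0.8
[275.94634873 187.84202683] 671 ext [ 0.434 -0.215  0.004] [ 0.456 -0.116  0.327] top [ 0.4451 -0.1656  0.1767]
[156.91509434 296.93396226] 106 ext [ 0.348 -0.334  0.016] [ 0.405 -0.194  0.221] top [ 0.3765 -0.2636  0.1234]
wrist_2.70.png
```

Emit:
servo_tool:
  translation:
    - [0, 0, 0.05]
    - [0, 0, 0.05]
    - [0, 0, 0.02]
    - [0, 0, 0]
    - [0, 0, 0]
  turn:
    - [0, 0, 0]
    - [0, 0, 0]
    - [0, 0, 0]
    - [0, 0, 0]
    - [0, 0, 0]

```text
clock: 3.32
tool_pos: [0.4469, -0.2027, 0.061]
eef_rot: [0.646, 0.763, -0.0, 0.001]
contact_force: [-0.0, -0.9, -0.7]
opening: 0.601
finger_force: 0.0
```

```bash
python3 go.py .445 -.201 .0135
python3 - <<'E'
from h import *
s=snap('wrist')
E
cp $(ls -t pics/*|head -1) pics/w1.png
```

```text
t 3.33 pos [ 0.4469 -0.2027  0.061 ] yaw 1.7364 zaxis [ 1.1e-03 -9.0e-04 -1.0e+00] q [ 0.47  0.84 -0.23  2.09  0.68  0.28 -0.17] open mm 52.9
turn [ 0.0009  0.0011 -0.0066]
[ 0.445  -0.201   0.0135] d [ 0.002  -0.0015  0.0475] rows 0.8
```

View pics/w1.png

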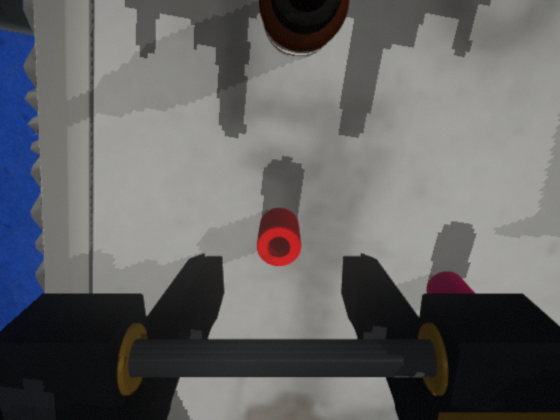

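The wrist view shows the red insert at (278,240), midway between the fingertips at columns 222 and 343. I'll go down and grip.

Emit:
servo_tool:
  translation:
    - [0.002, -0.0015, 0.0235]
    - [0, 0, 0.024]
    - [0, 0, 0]
    - [0, 0, 0]
  turn:
    - [0, 0, -0.006]
    - [0, 0, 0]
    - [0, 0, 0]
    - [0, 0, 0]

```text
clock: 3.88
tool_pos: [0.4454, -0.2002, 0.0139]
eef_rot: [0.643, 0.765, 0.0, 0.001]
contact_force: [-0.8, -0.0, -0.1]
opening: 0.598
finger_force: 0.0
```

Emit:
servo_tool:
  translation:
    - [0, 0, 0]
    - [0, 0, 0]
    - [0, 0, 0]
    - [0, 0, 0]
    - [0, 0, 0]
  turn:
    - [0, 0, 0]
    - [0, 0, 0]
    - [0, 0, 0]
    - [0, 0, 0]
    - [0, 0, 0]
  grip: 0
  grip_force: 12

```text
clock: 4.5
tool_pos: [0.445, -0.1999, 0.013]
eef_rot: [0.643, 0.766, 0.0, 0.0]
contact_force: [-0.5, -0.5, 4.6]
opening: 0.261
finger_force: 12.0
```

```bash
python3 go.py .445 -.201 .0135 .445 -.201 .16 .6452 -.0262 .16 .6452 -.0262 .027
```

```text
t 4.5 pos [ 0.445  -0.1999  0.013 ] yaw 1.7439 zaxis [ 4.e-04 -3.e-04 -1.e+00] q [ 0.4   0.93 -0.11  2.11  0.73  0.14 -0.22] open mm 23.0
turn [0.0003 0.0004 0.0009]
[ 0.445  -0.201   0.0135] d [-0.001  -0.0002 -0.0005] rows 0.0
[ 0.445 -0.201  0.16 ] d [ 0.      0.     -0.1465] rows 2.4
[ 0.6452 -0.0262  0.16  ] d [0.1379 0.2272 0.    ] rows 3.8
[ 0.6452 -0.0262  0.027 ] d [0.    0.    0.133] rows 2.2
```

Emit:
servo_tool:
  translation:
    - [0, 0, -0.04]
    - [0, 0, -0.05]
    - [0, 0, -0.05]
    - [0.028, 0.0454, -0.007]
    - [0.028, 0.0454, 0]
    - [0.028, 0.0454, 0]
    - [0.028, 0.0454, 0]
    - [0.026, 0.0454, 0]
    - [0, 0, 0]
    - [0, 0, 0]
  turn:
    - [0, 0, 0]
    - [0, 0, 0]
    - [0, 0, 0]
    - [0, 0, 0]
    - [0, 0, 0]
    - [0, 0, 0]
    - [0, 0, 0]
    - [0, 0, 0]
    - [0, 0, 0]
    - [0, 0, 0]

```text
clock: 5.75
tool_pos: [0.6436, -0.0255, 0.1589]
eef_rot: [0.643, 0.766, -0.001, -0.0]
contact_force: [-0.1, -0.8, -0.4]
opening: 0.264
finger_force: 12.0
```

```bash
python3 go.py .6452 -.0262 .1 .6452 -.0262 .06 .6452 -.0262 .027
```

```text
t 5.75 pos [ 0.6436 -0.0255  0.1589] yaw 1.7441 zaxis [-0.0023 -0.0013 -1.    ] q [ 0.21  0.84 -0.46  1.57  0.45  0.85 -0.25] open mm 23.3
turn [-0.0025  0.0009  0.0011]
[ 0.6452 -0.0262  0.1   ] d [-0.0009  0.0015  0.0589] rows 1.0
[ 0.6452 -0.0262  0.06  ] d [0.   0.   0.04] rows 0.7
[ 0.6452 -0.0262  0.027 ] d [0.    0.    0.033] rows 0.6
```

Emit:
servo_tool:
  translation:
    - [0, 0.0005, 0.04]
    - [0, 0, 0.04]
    - [0, 0, 0.017]
    - [0, 0, 0]
    - [0, 0, 0]
  turn:
    - [0, 0, 0]
    - [0, 0, 0]
    - [0, 0, 0]
    - [0, 0, 0]
    - [0, 0, 0]

```text
clock: 6.38
tool_pos: [0.6461, -0.0249, 0.0642]
eef_rot: [0.643, 0.765, 0.001, 0.001]
contact_force: [0.1, -0.0, -0.5]
opening: 0.262
finger_force: 12.0
```

```bash
python3 go.py .6452 -.0262 .027
python3 - <<'E'
from h import *
s=snap('wrist');cv2.imwrite('pics/w2.png',s['img'][...,::-1])
E
```

```text
t 6.38 pos [ 0.6461 -0.0249  0.0642] yaw 1.7435 zaxis [ 2.4e-03  1.0e-04 -1.0e+00] q [ 0.18  0.96 -0.39  1.61  0.53  0.67 -0.31] open mm 23.1
turn [0.0024 0.0003 0.0005]
[ 0.6452 -0.0262  0.027 ] d [-0.0012 -0.0012  0.0372] rows 0.6
```

View pics/w2.png

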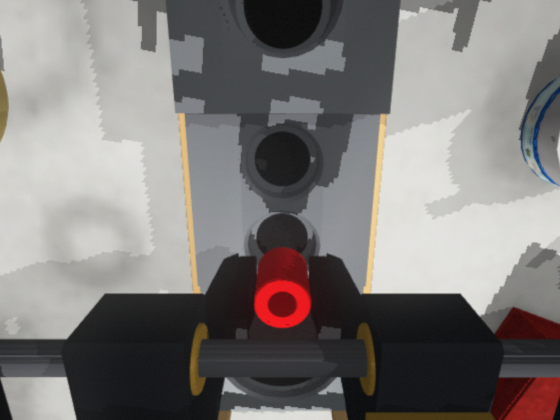

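The insert (column 283) is in line with the sockets (column 282). I'll lower it into the far one.

Emit:
servo_tool:
  translation:
    - [-0.001, -0.001, 0.02]
    - [0, 0, 0.0165]
    - [0, 0, 0]
    - [0, 0, 0]
  turn:
    - [0, 0, 0]
    - [0, 0, 0]
    - [0, 0, 0]
    - [0, 0, 0]

```text
clock: 6.92
tool_pos: [0.6442, -0.0261, 0.0256]
eef_rot: [0.643, 0.766, -0.0, -0.0]
contact_force: [-0.2, -0.7, 1.7]
opening: 0.262
finger_force: 13.2
```

Emit:
servo_tool:
  translation:
    - [0, 0, 0]
    - [0, 0, 0]
    - [0, 0, 0]
  turn:
    - [0, 0, 0]
    - [0, 0, 0]
    - [0, 0, 0]
  grip: 0.5

```text
clock: 7.3
tool_pos: [0.6444, -0.0256, 0.0259]
eef_rot: [0.643, 0.766, 0.0, -0.0]
contact_force: [0.1, -0.9, -0.1]
opening: 0.499
finger_force: 0.0
```

```bash
python3 go.py .6452 -.0262 .17 .4375 .153 .17 .4375 .153 .06
```

```text
t 7.3 pos [ 0.6444 -0.0256  0.0259] yaw 1.7441 zaxis [ 1.e-04  3.e-04 -1.e+00] q [ 0.16  1.02 -0.36  1.62  0.56  0.61 -0.33] open mm 43.9
turn [ 0.0002 -0.0003  0.0011]
[ 0.6452 -0.0262  0.17  ] d [-0.0007  0.0007 -0.1441] rows 2.4
[0.4375 0.153  0.17  ] d [ 0.2121 -0.1739  0.    ] rows 3.5
[0.4375 0.153  0.06  ] d [0.   0.   0.11] rows 1.8
```

Emit:
servo_tool:
  translation:
    - [0, 0, -0.044]
    - [0, 0, -0.05]
    - [0, 0, -0.05]
    - [0.0423, -0.0346, 0]
    - [0.0423, -0.0346, 0]
    - [0.0423, -0.0346, 0]
    - [0.0423, -0.0346, 0]
    - [0.0422, -0.0346, 0]
    - [0, 0, 0.03]
    - [0, 0, 0.03]
  turn:
    - [0, 0, 0]
    - [0, 0, 0]
    - [0, 0, 0]
    - [0, 0, 0]
    - [0, 0, 0]
    - [0, 0, 0]
    - [0, 0, 0]
    - [0, 0, 0]
    - [0, 0, 0]
    - [0, 0, 0]

```text
clock: 8.55
tool_pos: [0.4377, 0.1538, 0.11]
eef_rot: [0.643, 0.766, 0.001, 0.0]
contact_force: [-0.9, 0.4, 0.4]
opening: 0.495
finger_force: 0.0
```

Emit:
servo_tool:
  translation:
    - [0, 0, 0.05]
    - [0, 0, 0]
    - [0, 0, 0]
  turn:
    - [0, 0, 0]
    - [0, 0, 0]
    - [0, 0, 0]

```text
clock: 8.93
tool_pos: [0.4379, 0.1529, 0.0612]
eef_rot: [0.643, 0.766, 0.001, 0.0]
contact_force: [0.3, 0.0, 0.6]
opening: 0.5
finger_force: 0.0
```

```bash
python3 go.py .4375 .153 .0135
python3 - <<'E'
from h import *
s=snap('scene');P=cloud(s);z=P[...,2]
a=cv2.resize(s['img'][160:260,170:310,::-1],(400,286))
s=snap('wrist');cv2.imwrite('pics/w3.png',np.hstack([cv2.resize(s['img'][...,::-1],(381,286)),a]))
E
```

```text
t 8.93 pos [0.4379 0.1529 0.0612] yaw 1.7441 zaxis [ 1.e-03  5.e-04 -1.e+00] q [-0.34  0.82 -0.15  2.17  0.65  0.18 -0.91] open mm 44.0
turn [ 0.0011 -0.0003  0.0011]
[0.4375 0.153  0.0135] d [ 0.0001 -0.0004  0.0477] rows 0.8
```

View pics/w3.png

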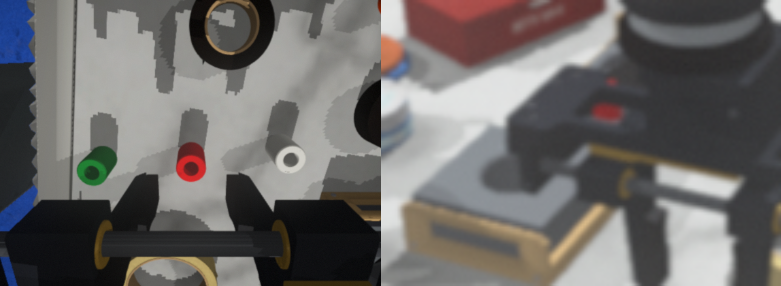

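The wrist view shows red A (190,165) centred between the fingers, with green and white clear on either side. In the scene view the arm hides the tray.

Emit:
servo_tool:
  translation:
    - [0, -0.0005, 0.0235]
    - [0, 0, 0.024]
    - [0, 0, 0]
    - [0, 0, 0]
  turn:
    - [0, 0, 0]
    - [0, 0, 0]
    - [0, 0, 0]
    - [0, 0, 0]

```text
clock: 9.52
tool_pos: [0.4384, 0.1532, 0.0144]
eef_rot: [0.643, 0.765, 0.001, 0.0]
contact_force: [-0.2, -0.7, -1.0]
opening: 0.501
finger_force: 0.0
```

Emit:
servo_tool:
  translation:
    - [0, 0, 0]
    - [0, 0, 0]
    - [0, 0, 0]
    - [0, 0, 0]
    - [0, 0, 0]
  turn:
    - [0, 0, 0]
    - [0, 0, 0]
    - [0, 0, 0]
    - [0, 0, 0]
    - [0, 0, 0]
  grip: 0

```text
clock: 10.15
tool_pos: [0.4378, 0.1528, 0.0136]
eef_rot: [0.643, 0.766, 0.0, 0.0]
contact_force: [-0.2, 0.2, 6.4]
opening: 0.267
finger_force: 12.0
```

```bash
python3 go.py .4375 .153 .16 .6373 .0195 .16 .6373 .0195 .027
```

```text
t 10.15 pos [0.4378 0.1528 0.0136] yaw 1.744 zaxis [ 2.e-04  1.e-04 -1.e+00] q [-0.41  0.93 -0.04  2.18  0.76  0.04 -1.02] open mm 23.5
turn [ 0.0002 -0.      0.001 ]
[0.4375 0.153  0.16  ] d [ 0.0003 -0.0003 -0.1464] rows 2.4
[0.6373 0.0195 0.16  ] d [-0.1658  0.174   0.    ] rows 2.9
[0.6373 0.0195 0.027 ] d [0.    0.    0.133] rows 2.2
```

Emit:
servo_tool:
  translation:
    - [0, 0, -0.04]
    - [0, 0, -0.05]
    - [0, 0, -0.056]
    - [-0.0331, 0.0348, 0]
    - [-0.0331, 0.0348, 0]
    - [-0.0331, 0.0348, 0]
    - [-0.0331, 0.0348, 0]
    - [-0.0331, 0.0346, 0]
    - [0, 0, 0]
    - [0, 0, 0.03]
  turn:
    - [0, 0, 0]
    - [0, 0, 0]
    - [0, 0, 0]
    - [0, 0, 0]
    - [0, 0, 0]
    - [0, 0, 0]
    - [0, 0, 0]
    - [0, 0, 0]
    - [0, 0, 0]
    - [0, 0, 0]

```text
clock: 11.4
tool_pos: [0.6383, 0.0204, 0.1302]
eef_rot: [0.643, 0.765, 0.001, 0.001]
contact_force: [-1.0, 0.6, -0.4]
opening: 0.265
finger_force: 12.0
```

Emit:
servo_tool:
  translation:
    - [0, 0, 0.03]
    - [0, 0, 0.036]
    - [0, 0, 0]
    - [0, 0, 0]
  turn:
    - [0, 0, 0]
    - [0, 0, 0]
    - [0, 0, 0]
    - [0, 0, 0]

```text
clock: 11.9
tool_pos: [0.6374, 0.0205, 0.0641]
eef_rot: [0.643, 0.766, 0.0, -0.0]
contact_force: [1.0, -0.9, -0.0]
opening: 0.261
finger_force: 12.0
```

```bash
python3 go.py .6373 .0195 .027
```

```text
t 11.9 pos [0.6374 0.0205 0.0641] yaw 1.7448 zaxis [ 0.e+00  4.e-04 -1.e+00] q [ 0.15  0.97 -0.47  1.63  0.63  0.69 -0.47] open mm 22.9
turn [ 0.0001 -0.0004  0.0018]
[0.6373 0.0195 0.027 ] d [-0.001  -0.0003  0.0371] rows 0.6
```

Emit:
servo_tool:
  translation:
    - [-0.001, 0, 0.02]
    - [0, 0, 0.0165]
    - [0, 0, 0]
    - [0, 0, 0]
  turn:
    - [0, 0, 0]
    - [0, 0, 0]
    - [0, 0, 0]
    - [0, 0, 0]

```text
clock: 12.4
tool_pos: [0.637, 0.0185, 0.0257]
eef_rot: [0.643, 0.766, -0.001, -0.0]
contact_force: [0.3, -0.0, 0.1]
opening: 0.261
finger_force: 12.0
```

Emit:
servo_tool:
  translation:
    - [0, 0, 0]
    - [0, 0, 0]
    - [0, 0, 0]
  turn:
    - [0, 0, 0]
    - [0, 0, 0]
    - [0, 0, 0]
  grip: 0.5

```text
clock: 12.78
tool_pos: [0.6374, 0.0186, 0.0264]
eef_rot: [0.643, 0.766, -0.0, -0.0]
contact_force: [0.5, -0.1, 0.0]
opening: 0.5
finger_force: 0.0
```

```bash
python3 go.py .6373 .0195 .17 .447 .259 .17 .447 .259 .06
```

```text
t 12.78 pos [0.6374 0.0186 0.0264] yaw 1.744 zaxis [-8.e-04 -3.e-04 -1.e+00] q [ 0.13  1.02 -0.44  1.64  0.66  0.63 -0.49] open mm 44.0
turn [-0.0009  0.0002  0.001 ]
[0.6373 0.0195 0.17  ] d [ 9.000e-04  1.000e-04 -1.436e-01] rows 2.4
[0.447 0.259 0.17 ] d [ 0.2686 -0.1464  0.    ] rows 4.5
[0.447 0.259 0.06 ] d [0.   0.   0.11] rows 1.8
```

Emit:
servo_tool:
  translation:
    - [0, 0, -0.044]
    - [0, 0, -0.05]
    - [0, 0, -0.05]
  turn:
    - [0, 0, 0]
    - [0, 0, 0]
    - [0, 0, 0]

```text
clock: 13.15
tool_pos: [0.6373, 0.0186, 0.1719]
eef_rot: [0.643, 0.766, -0.0, -0.0]
contact_force: [0.3, 0.7, -0.1]
opening: 0.503
finger_force: 0.0
```

Emit:
servo_tool:
  translation:
    - [0.045, -0.0244, 0]
    - [0.045, -0.0244, 0]
    - [0.045, -0.0244, 0]
    - [0.045, -0.0244, 0]
    - [0.045, -0.0244, 0]
    - [0.0445, -0.0243, 0]
    - [0, 0, 0.03]
    - [0, 0, 0.04]
    - [0, 0, 0.04]
    - [0, 0, 0]
  turn:
    - [0, 0, 0]
    - [0, 0, 0]
    - [0, 0, 0]
    - [0, 0, 0]
    - [0, 0, 0]
    - [0, 0, 0]
    - [0, 0, 0]
    - [0, 0, 0]
    - [0, 0, 0]
    - [0, 0, 0]
  grip: 1

```text
clock: 14.4
tool_pos: [0.4453, 0.258, 0.0587]
eef_rot: [0.643, 0.766, -0.003, -0.001]
contact_force: [0.3, 0.1, -0.1]
opening: 0.999
finger_force: 0.0
```

```bash
python3 go.py .447 .259 .009
python3 - <<'E'
from h import *
s=snap('scene')
a=cv2.resize(s['img'][160:260,170:310,::-1],(400,286))
s=snap('wrist');cv2.imwrite('pics/w4.png',np.hstack([cv2.resize(s['img'][...,::-1],(381,286)),a]))
E
```

```text
t 14.4 pos [0.4453 0.258  0.0587] yaw 1.745 zaxis [-0.0045 -0.0037 -1.    ] q [-0.43  0.86 -0.31  2.01  0.7   0.38 -1.12] open mm 87.9
turn [-0.0051  0.0029  0.002 ]
[0.447 0.259 0.009] d [0.0007 0.0018 0.0497] rows 0.8
```

View pics/w4.png

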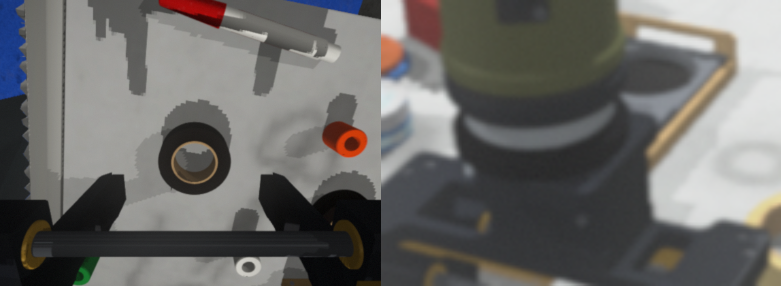

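Emit:
servo_tool:
  translation:
    - [0.0005, 0.001, 0.025]
    - [0, 0, 0.025]
    - [0, 0, 0]
    - [0, 0, 0]
  turn:
    - [0, 0, 0]
    - [0, 0, 0]
    - [0, 0, 0]
    - [0, 0, 0]

```text
clock: 15.0
tool_pos: [0.4486, 0.2601, 0.0121]
eef_rot: [0.643, 0.766, 0.001, -0.0]
contact_force: [0.1, 0.5, -0.5]
opening: 1.001
finger_force: 0.0
```

Emit:
servo_tool:
  translation:
    - [0, 0, 0]
    - [0, 0, 0]
    - [0, 0, 0]
    - [0, 0, 0]
    - [0, 0, 0]
  turn:
    - [0, 0, 0]
    - [0, 0, 0]
    - [0, 0, 0]
    - [0, 0, 0]
    - [0, 0, 0]
  grip: 0
  grip_force: 15

```text
clock: 15.62
tool_pos: [0.4479, 0.2595, 0.0108]
eef_rot: [0.643, 0.766, -0.0, -0.0]
contact_force: [-0.5, -0.2, 4.9]
opening: 0.66
finger_force: 15.0
```

```bash
python3 go.py .447 .259 .17 .6579 -.0993 .17 .6579 -.0993 .023
```

```text
t 15.62 pos [0.4479 0.2595 0.0108] yaw 1.7439 zaxis [-4.e-04 -3.e-04 -1.e+00] q [-0.48  0.95 -0.22  2.02  0.76  0.26 -1.18] open mm 58.1
turn [-0.0004  0.0002  0.0009]
[0.447 0.259 0.17 ] d [-0.0004 -0.001  -0.1592] rows 2.7
[ 0.6579 -0.0993  0.17  ] d [-0.3891  0.1464  0.    ] rows 6.5
[ 0.6579 -0.0993  0.023 ] d [0.    0.    0.147] rows 2.5
```

Emit:
servo_tool:
  translation:
    - [0, 0, -0.03]
    - [0, 0, -0.05]
    - [0, 0, -0.05]
    - [0, 0, -0.03]
    - [0, 0, 0]
  turn:
    - [0, 0, 0]
    - [0, 0, 0]
    - [0, 0, 0]
    - [0, 0, 0]
    - [0, 0, 0]

```text
clock: 16.25
tool_pos: [0.4488, 0.2602, 0.1722]
eef_rot: [0.644, 0.765, 0.002, 0.0]
contact_force: [-0.1, 0.3, -0.9]
opening: 0.659
finger_force: 15.0
```

```bash
python3 go.py .6579 -.0993 .17
python3 - <<'E'
from h import *
s=snap('side');t=snap('wrist');cv2.imwrite('pics/w5.png',np.hstack([cv2.resize(t['img'][...,::-1],(390,292)),cv2.resize(s['img'][...,::-1],(390,292))]))
E
```

```text
t 16.25 pos [0.4488 0.2602 0.1722] yaw 1.7434 zaxis [ 0.0024  0.0021 -1.    ] q [-0.3   0.69 -0.52  1.94  0.55  0.65 -0.99] open mm 58.0
turn [ 0.0028 -0.0016  0.0004]
[ 0.6579 -0.0993  0.17  ] d [-0.39    0.1444  0.0022] rows 6.5
```

View pics/w5.png

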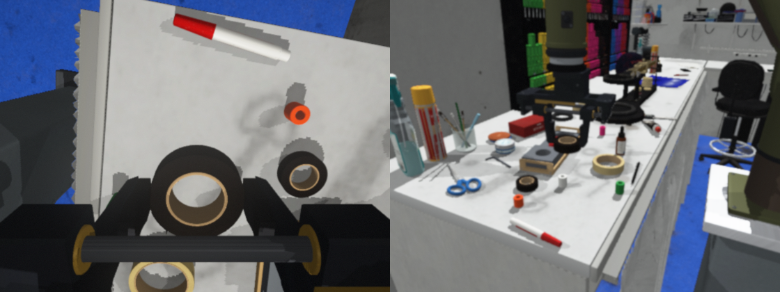

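The tape is held level between the pads.

Emit:
servo_tool:
  translation:
    - [-0.0487, 0.018, 0]
    - [-0.0487, 0.018, 0]
    - [-0.0487, 0.018, 0]
    - [-0.0487, 0.018, 0]
    - [-0.0487, 0.018, 0]
    - [-0.0487, 0.018, 0]
    - [-0.0487, 0.018, 0]
    - [-0.0487, 0.018, 0]
    - [0, 0, 0]
    - [0, 0, 0]
  turn:
    - [0, 0, 0]
    - [0, 0, 0]
    - [0, 0, 0]
    - [0, 0, 0]
    - [0, 0, 0]
    - [0, 0, 0]
    - [0, 0, 0]
    - [0, 0, 0]
    - [0, 0, 0]
    - [0, 0, 0]

```text
clock: 17.6
tool_pos: [0.6556, -0.0985, 0.1684]
eef_rot: [0.643, 0.766, -0.001, -0.002]
contact_force: [1.2, 0.3, -0.0]
opening: 0.66
finger_force: 15.0
```

Emit:
servo_tool:
  translation:
    - [0, 0, 0.04]
    - [0, 0, 0.05]
    - [0, 0, 0.02]
    - [0, 0, 0]
    - [0, 0, 0]
  turn:
    - [0, 0, 0]
    - [0, 0, 0]
    - [0, 0, 0]
    - [0, 0, 0]
    - [0, 0, 0]

```text
clock: 18.23
tool_pos: [0.6581, -0.0987, 0.0623]
eef_rot: [0.643, 0.766, 0.001, 0.001]
contact_force: [0.7, 0.7, -0.1]
opening: 0.656
finger_force: 15.0
```

```bash
python3 go.py .6579 -.0993 .0245
python3 - <<'E'
from h import *
t=snap('wrist');cv2.imwrite('pics/w6.png',t['img'][...,::-1])
E
```

```text
t 18.23 pos [ 0.6581 -0.0987  0.0623] yaw 1.7445 zaxis [ 2.2e-03  1.0e-04 -1.0e+00] q [ 0.35  1.01 -0.52  1.54  0.65  0.77 -0.28] open mm 57.7
turn [0.0022 0.0003 0.0015]
[ 0.6579 -0.0993  0.0245] d [-0.0006 -0.0003  0.0378] rows 0.6
```

View pics/w6.png

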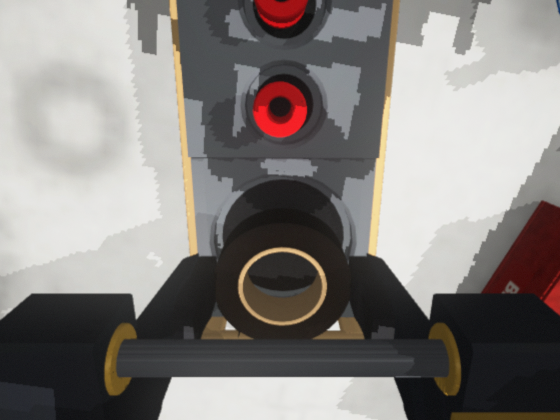

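Both red inserts stand centred in their sockets, at (280,105) and (280,10). The tape (282,285) is in line with its recess (282,235), so I'll lower and release it.

Emit:
servo_tool:
  translation:
    - [-0.0005, 0, 0.02]
    - [0, 0, 0.0175]
    - [0, 0, 0]
    - [0, 0, 0]
  turn:
    - [0, 0, 0]
    - [0, 0, 0]
    - [0, 0, 0]
    - [0, 0, 0]

```text
clock: 18.77
tool_pos: [0.6563, -0.0999, 0.0223]
eef_rot: [0.643, 0.766, -0.001, -0.001]
contact_force: [0.1, -0.5, -0.6]
opening: 0.663
finger_force: 15.0
```

Emit:
servo_tool:
  translation:
    - [0, 0, 0]
    - [0, 0, 0]
    - [0, 0, 0]
  turn:
    - [0, 0, 0]
    - [0, 0, 0]
    - [0, 0, 0]
  grip: 0.85

```text
clock: 19.15
tool_pos: [0.6569, -0.1, 0.0232]
eef_rot: [0.643, 0.766, -0.0, -0.0]
contact_force: [-0.8, 0.4, -0.1]
opening: 0.848
finger_force: 0.0
```

Emit:
servo_tool:
  translation:
    - [0, 0, -0.05]
    - [0, 0, -0.06]
    - [0, 0, -0.06]
    - [0, 0, 0]
    - [0, 0, 0]
  turn:
    - [0, 0, 0]
    - [0, 0, 0]
    - [0, 0, 0]
    - [0, 0, 0]
    - [0, 0, 0]

```text
clock: 19.77
tool_pos: [0.6564, -0.1002, 0.1925]
eef_rot: [0.643, 0.766, -0.001, -0.0]
contact_force: [-0.1, 0.5, 0.2]
opening: 0.848
finger_force: 0.0
```

```bash
python3 go.py .4355 -.0875 .194 .4355 -.0875 .12 .4355 -.0875 .042
python3 - <<'E'
from h import *
s=snap('scene');t=snap('wrist');cv2.imwrite('pics/w7.png',np.hstack([cv2.resize(t['img'][...,::-1],(390,292)),cv2.resize(s['img'][150:300,160:400,::-1],(410,292))]))
# bottle: refine from scene
P=cloud(s);q=P[(abs(P[...,0]-.4355)<.03)&(abs(P[...,1]+.0875)<.03)&(P[...,2]>.01)]
print(len(q),q.min(0),q.max(0))
for lo,hi in((.01,.05),(.085,.11)):
    k=q[(q[:,2]>lo)&(q[:,2]<hi)];print(lo,k.min(0),k.max(0))
E
```

```text
t 19.77 pos [ 0.6564 -0.1002  0.1925] yaw 1.744 zaxis [-0.0018 -0.001  -1.    ] q [ 0.39  0.85 -0.61  1.47  0.54  1.   -0.19] open mm 74.7
turn [-0.0019  0.0007  0.001 ]
[ 0.4355 -0.0875  0.194 ] d [ 0.0504 -0.2154 -0.0015] rows 3.6
[ 0.4355 -0.0875  0.12  ] d [0.    0.    0.074] rows 1.2
[ 0.4355 -0.0875  0.042 ] d [0.    0.    0.078] rows 1.3
621 [ 0.4187837  -0.10310815  0.01027649] [ 0.45319715 -0.07342693  0.10431221]
0.01 [ 0.4187837  -0.09853831  0.01027649] [ 0.45220532 -0.07342693  0.04997249]
0.085 [ 0.43010424 -0.09672216  0.08505852] [ 0.4423307  -0.08515982  0.10431221]
```

View pics/w7.png

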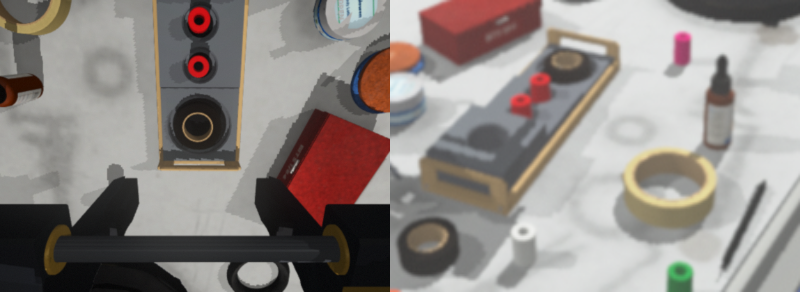

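The tape lies flat in its recess (197,123 in the left view), with both inserts beside it. Next is the bottle, refined to (0.436,-0.0895).

Emit:
servo_tool:
  translation:
    - [0.0096, -0.043, 0]
    - [0.0096, -0.043, 0]
    - [0.0096, -0.043, 0]
    - [0.0096, -0.043, 0]
    - [0.0096, -0.0433, 0]
    - [0, 0, 0]
    - [0, 0, 0]
    - [0, 0, 0.03]
    - [0, 0, 0.03]
    - [0, 0, 0]
  turn:
    - [0, 0, 0]
    - [0, 0, 0]
    - [0, 0, 0]
    - [0, 0, 0]
    - [0, 0, 0]
    - [0, 0, 0]
    - [0, 0, 0]
    - [0, 0, 0]
    - [0, 0, 0]
    - [0, 0, 0]

```text
clock: 21.12
tool_pos: [0.4367, -0.0894, 0.1315]
eef_rot: [0.643, 0.766, -0.001, -0.002]
contact_force: [0.0, 0.6, -0.1]
opening: 0.851
finger_force: 0.0
```

```bash
python3 go.py .436 -.0895 .08 .436 -.0895 .044
python3 - <<'E'
from h import *
t=snap('wrist');cv2.imwrite('pics/w8.png',t['img'][...,::-1])
E
```

```text
t 21.12 pos [ 0.4367 -0.0894  0.1315] yaw 1.7447 zaxis [-3.9e-03  2.0e-04 -1.0e+00] q [ 0.39  0.7  -0.46  2.18  0.75  0.43 -0.51] open mm 74.9
turn [-0.0038 -0.0008  0.0017]
[ 0.436  -0.0895  0.08  ] d [-0.     -0.0007  0.0515] rows 0.9
[ 0.436  -0.0895  0.044 ] d [0.    0.    0.036] rows 0.6
```

View pics/w8.png

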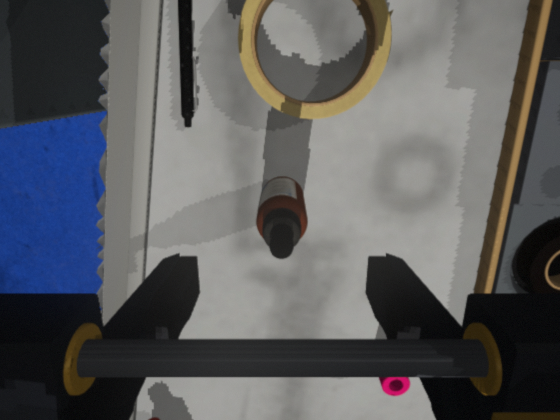

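The bottle (282,220) is centred between the fingers at columns 199 and 367. I'll go down slowly, because the bulb comes close to the palm.

Emit:
servo_tool:
  translation:
    - [0, -0.0005, 0.025]
    - [0, 0, 0.025]
    - [0, 0, 0.015]
    - [0, 0, 0.012]
    - [0, 0, 0.006]
    - [0, 0, 0.0025]
    - [0, 0, 0]
    - [0, 0, 0]
  turn:
    - [0, 0, 0]
    - [0, 0, 0]
    - [0, 0, 0]
    - [0, 0, 0]
    - [0, 0, 0]
    - [0, 0, 0]
    - [0, 0, 0]
    - [0, 0, 0]

```text
clock: 22.18
tool_pos: [0.4363, -0.0899, 0.048]
eef_rot: [0.643, 0.766, -0.0, 0.0]
contact_force: [-0.1, 0.8, -0.3]
opening: 0.854
finger_force: 0.0
```

```bash
python3 go.py .436 -.0895 .044
```

```text
t 22.18 pos [ 0.4363 -0.0899  0.048 ] yaw 1.7437 zaxis [-1.e-04 -3.e-04 -1.e+00] q [ 0.18  0.85 -0.14  2.23  1.    0.12 -0.73] open mm 75.2
turn [-0.0001  0.0003  0.0007]
[ 0.436  -0.0895  0.044 ] d [ 0.0005 -0.0002  0.004 ] rows 0.1
```

Emit:
servo_tool:
  translation:
    - [0, 0, 0.004]
    - [0, 0, 0]
    - [0, 0, 0]
  turn:
    - [0, 0, 0]
    - [0, 0, 0]
    - [0, 0, 0]

```text
clock: 22.55
tool_pos: [0.4359, -0.0898, 0.0436]
eef_rot: [0.643, 0.766, -0.0, -0.0]
contact_force: [-0.6, 0.3, -0.1]
opening: 0.85
finger_force: 0.0
```

Emit:
servo_tool:
  translation:
    - [0, 0, 0]
    - [0, 0, 0]
    - [0, 0, 0]
    - [0, 0, 0]
    - [0, 0, 0]
    - [0, 0, 0]
  turn:
    - [0, 0, 0]
    - [0, 0, 0]
    - [0, 0, 0]
    - [0, 0, 0]
    - [0, 0, 0]
    - [0, 0, 0]
  grip: 0
  grip_force: 20

```text
clock: 23.3
tool_pos: [0.436, -0.0898, 0.0437]
eef_rot: [0.643, 0.766, -0.0, -0.0]
contact_force: [-0.5, 0.4, 0.2]
opening: 0.356
finger_force: 20.0
```

```bash
python3 go.py .436 -.0895 .21 .6245 .0928 .21 .6245 .0928 .056
```

```text
t 23.3 pos [ 0.436  -0.0898  0.0437] yaw 1.744 zaxis [-8.e-04 -4.e-04 -1.e+00] q [ 0.17  0.86 -0.11  2.23  1.01  0.1  -0.74] open mm 31.3
turn [-0.0009  0.0002  0.001 ]
[ 0.436  -0.0895  0.21  ] d [ 3.000e-04  1.000e-04 -1.663e-01] rows 2.8
[0.6245 0.0928 0.21  ] d [0.1473 0.2169 0.    ] rows 3.6
[0.6245 0.0928 0.056 ] d [0.    0.    0.154] rows 2.6
```

Gripped at 31 mm across, as the body should be. I'll lift and carry gently.

Emit:
servo_tool:
  translation:
    - [0, 0, -0.015]
    - [0, 0, -0.03]
    - [0, 0, -0.04]
    - [0, 0, -0.04]
    - [0, 0, -0.03]
    - [0, 0, -0.01]
    - [0, 0, 0]
  turn:
    - [0, 0, 0]
    - [0, 0, 0]
    - [0, 0, 0]
    - [0, 0, 0]
    - [0, 0, 0]
    - [0, 0, 0]
    - [0, 0, 0]

```text
clock: 24.18
tool_pos: [0.436, -0.0901, 0.2085]
eef_rot: [0.643, 0.765, -0.001, -0.0]
contact_force: [-0.6, 0.1, -1.0]
opening: 0.353
finger_force: 20.0
```

Emit:
servo_tool:
  translation:
    - [0.01, 0.0147, 0]
    - [0.018, 0.0265, 0]
    - [0.022, 0.0324, 0]
    - [0.022, 0.0324, 0]
    - [0.022, 0.0324, 0]
    - [0.022, 0.0324, 0]
    - [0.018, 0.0265, 0]
    - [0.009, 0.0133, 0]
    - [0.0043, 0.0063, 0]
    - [0, 0, 0]
  turn:
    - [0, 0, 0]
    - [0, 0, 0]
    - [0, 0, 0]
    - [0, 0, 0]
    - [0, 0, 0]
    - [0, 0, 0]
    - [0, 0, 0]
    - [0, 0, 0]
    - [0, 0, 0]
    - [0, 0, 0]

```text
clock: 25.42
tool_pos: [0.6241, 0.0936, 0.2074]
eef_rot: [0.643, 0.766, -0.001, -0.001]
contact_force: [-1.2, -0.3, -1.1]
opening: 0.355
finger_force: 20.0
```

Emit:
servo_tool:
  translation:
    - [0, 0, 0.02]
    - [0, 0, 0.035]
    - [0, 0, 0.035]
    - [0, 0, 0.01]
    - [0, 0, 0]
    - [0, 0, 0]
  turn:
    - [0, 0, 0]
    - [0, 0, 0]
    - [0, 0, 0]
    - [0, 0, 0]
    - [0, 0, 0]
    - [0, 0, 0]

```text
clock: 26.18
tool_pos: [0.6252, 0.093, 0.1099]
eef_rot: [0.643, 0.766, 0.001, 0.0]
contact_force: [0.1, -0.4, -0.7]
opening: 0.361
finger_force: 20.0
```

```bash
python3 go.py .6245 .0928 .056
python3 - <<'E'
from h import *
s=snap('scene');t=snap('wrist');cv2.imwrite('pics/w9.png',np.hstack([cv2.resize(t['img'][...,::-1],(390,292)),cv2.resize(s['img'][110:260,140:345,::-1],(400,292))]))
E
```

```text
t 26.18 pos [0.6252 0.093  0.1099] yaw 1.7438 zaxis [ 1.6e-03  4.0e-04 -1.0e+00] q [ 0.08  0.91 -0.57  1.63  0.64  0.79 -0.6 ] open mm 31.7
turn [ 0.0017 -0.0001  0.0008]
[0.6245 0.0928 0.056 ] d [-0.0001 -0.0008  0.0539] rows 0.9
```

View pics/w9.png

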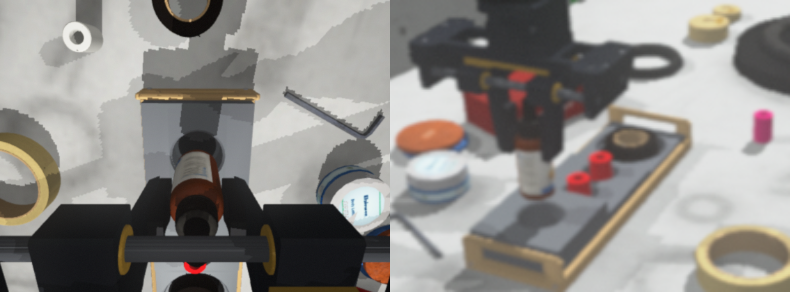

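The bottle hangs above its well. Before lowering I'll check its lean numerically.

Run:
```python
from h import *
for n in('scene','side'):
    s=snap(n);P=cloud(s);c=-s['R'].T@s['t']
    q=P[(np.hypot(P[...,0]-.6245,P[...,1]-.0928)<.035)&(P[...,2]>.055)&(P[...,2]<.105)]
    v=np.array([.6245,.0928])-c[:2];v/=np.linalg.norm(v);w=np.array([-v[1],v[0]])
    for z in np.arange(.06,.105,.008):
        k=q[abs(q[:,2]-z)<.004][:,:2]-[.6245,.0928]
        if len(k)>5:print(n,z.round(3),len(k),'near',(k@v).min().round(4),'side',((k@w).min()+(k@w).max()).round(4)/2,'w',np.ptp(k@w).round(4))
```

```text
scene 0.068 32 near -0.0167 side -0.0005 w 0.0293
scene 0.076 70 near -0.0165 side -0.00015 w 0.0315
scene 0.084 69 near -0.0158 side -0.00035 w 0.0325
scene 0.092 71 near -0.016 side -0.00085 w 0.0327
scene 0.1 68 near -0.0161 side -0.00045 w 0.0308
side 0.068 27 near -0.0156 side -0.0008 w 0.0312
side 0.076 53 near -0.016 side -0.001 w 0.0313
side 0.084 55 near -0.0171 side -0.00145 w 0.0311
side 0.092 60 near -0.0179 side -0.0018 w 0.0311
side 0.1 58 near -0.0165 side -0.00125 w 0.0327
```

It is upright and centred within about 1 mm. Lower it.

Emit:
servo_tool:
  translation:
    - [0, -0.0005, 0.015]
    - [0, 0, 0.015]
    - [0, 0, 0.012]
    - [0, 0, 0.008]
    - [0, 0, 0.004]
    - [0, 0, 0]
    - [0, 0, 0]
  turn:
    - [0, 0, 0]
    - [0, 0, 0]
    - [0, 0, 0]
    - [0, 0, 0]
    - [0, 0, 0]
    - [0, 0, 0]
    - [0, 0, 0]

```text
clock: 27.25
tool_pos: [0.6239, 0.0928, 0.0548]
eef_rot: [0.643, 0.766, -0.0, -0.0]
contact_force: [-0.7, 0.4, 0.8]
opening: 0.356
finger_force: 20.0
```

```bash
python3 go.py .6245 .0928 .0552; python3 -c "
from plant import r;print(r.get_state()['contact_force'])"
```

```text
t 27.25 pos [0.6239 0.0928 0.0548] yaw 1.7441 zaxis [-3.e-04 -0.e+00 -1.e+00] q [ 0.05  0.99 -0.52  1.66  0.7   0.69 -0.65] open mm 31.3
turn [-0.0004 -0.      0.0011]
[0.6245 0.0928 0.0552] d [-0.0001  0.0006 -0.0004] rows 0.0
[-0.70202958  0.44903818  0.80916243]
```

It is touching the floor lightly. I'll release, rise straight up clear of the bulb, and back away.

Emit:
servo_tool:
  translation:
    - [0, 0, 0]
    - [0, 0, 0]
    - [0, 0, 0]
    - [0, 0, 0]
    - [0, 0, 0]
  turn:
    - [0, 0, 0]
    - [0, 0, 0]
    - [0, 0, 0]
    - [0, 0, 0]
    - [0, 0, 0]
  grip: 0.8

```text
clock: 27.88
tool_pos: [0.6238, 0.0926, 0.0544]
eef_rot: [0.643, 0.766, -0.0, -0.0]
contact_force: [-0.1, -0.6, -0.2]
opening: 0.8
finger_force: 0.0
```

Emit:
servo_tool:
  translation:
    - [0, 0, -0.02]
    - [0, 0, -0.03]
    - [0, 0, -0.04]
    - [0, 0, -0.04]
    - [0, 0, -0.03]
    - [0, -0.04, 0]
    - [0, -0.05, 0]
    - [0, -0.05, 0]
    - [0, -0.03, 0]
    - [0, 0, 0]
  turn:
    - [0, 0, 0]
    - [0, 0, 0]
    - [0, 0, 0]
    - [0, 0, 0]
    - [0, 0, 0]
    - [0, 0, 0]
    - [0, 0, 0]
    - [0, 0, 0]
    - [0, 0, 0]
    - [0, 0, 0]

```text
clock: 29.12
tool_pos: [0.4548, 0.0627, 0.2159]
eef_rot: [0.643, 0.766, -0.001, 0.0]
contact_force: [0.8, -0.3, 0.6]
opening: 0.803
finger_force: 0.0
```

Run:
```python
from h import *
s=snap('scene');t=snap('side');cv2.imwrite('pics/w10.png',np.hstack([cv2.resize(s['img'][...,::-1],(400,300)),cv2.resize(t['img'][150:300,150:350,::-1],(400,300))]))
P=cloud(s);q=P[(np.hypot(P[...,0]-.6245,P[...,1]-.0928)<.03)&(P[...,2]>.05)]
print(len(q),q.max(0) if len(q) else '')
```

```text
446 [0.63784027 0.10819753 0.11383227]
```

View pics/w10.png

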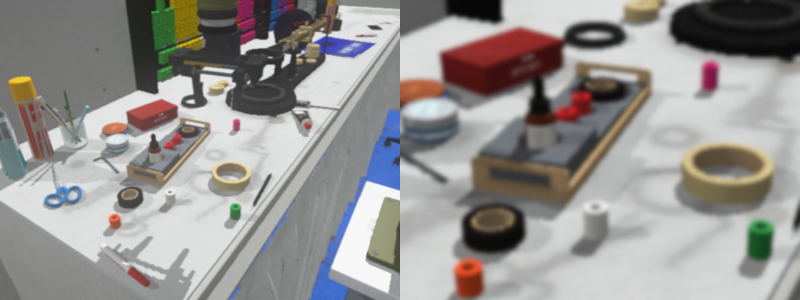

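The bottle stands upright in its well with its top at 0.114 m, as it should be when seated. Inserts and tape are in place, the other things are undisturbed, and the arm is clear.

```bash
python3 -c "
from plant import r;print(r.finish_job())"
```

```text
the job is handed in; nothing more can be done
None
```

The caddy is made up and handed in at about 29 s of the 106 s allowed: both red inserts stand in their sockets, the nearest black tape lies flat in its recess, and the dropper bottle stands upright in its well.

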